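# Fan electrode plates along the inspection tray

## Robot

A 6-joint arm with a two-finger parallel gripper is mounted at the origin on the work surface. World frame = base frame: x ahead of the robot, y to its left, z up, the work surface at z = 0. Lengths are in m, angles in rad, forces in N, time in s.
With the tool pointing down it reaches from about 0.375 to 0.9 m from the base axis. Payload 3.1 kg.
Tool frame: the origin (TCP) lies between the finger pads; the fingertips stand 19 mm ahead of it and the grasp point (between the pads) is the TCP; z points along the fingers, y is the direction in which the jaws open and shut (so a half turn about z gives the same grasp; the last joint's range is limited). The gripper opens to 87 mm and grips with 3 to 60 N. Pads are 19 mm wide; open, the fingers measure 117 mm over their backs; the gripper's body (75 mm by 190 mm) begins 51 mm behind the grasp point.
Start: joints at [0.995, 0.527, 1.433, -0, 1.181, -0.178], TCP at [0.242, 0.576, 0.242] pointing down, gripper open.
Joint ranges: [-3.08, 3.08], [-0.75, 2.2], [0.22, 2.44], [-1.43, 4.57], [0, 2.65], [-2.85, 2.85]. Speed limits (rad/s): [2.79, 2.79, 3.14, 3.14, 3.14, 3.14].

## Interface

Orientations are given as a unit quaternion [x, y, z, w].
In Python, from rig import robot gives the robot as it stands.
- The arm moves only by the tool apply_moves, never from a script. Its argument "series" is a list of rows, each a list of 7 numbers: the shift along the tool's x, y, z in cm, then the turn, a rotation vector about the tool's x, y, z in degrees, then the opening, from 0 (shut) to 1 (fully open). In form: [[dx, dy, dz, rx, ry, rz, grip], ...]. A call has 1 to 5 rows; each row is the pose to reach, as a shift and turn from the pose commanded when the call began, along the tool's axes at that moment; what a row does not reach only later rows make up. A row lasts 1/12 s, in which the tool goes at most 41.7 mm and 7.16 degrees, less where a joint would pass 70% of its speed; a pose out of reach is approached as far as the arm can. A call with a gripper value outside its range is refused whole. The fingers move at their own pace and stop on an object; "newtons" is the grip in N (left out, the last holds). Time passes only in rows, so rows that repeat a pose let the fingers close. It gives the time, the measured TCP pose, the force and the opening at its end, in the units of the state.
- robot.get_obs(): the state, without advancing time (a new reading comes with each control period).
- robot.camera(name): name is "scene" or "top" or "wrist"; returns the picture (420x560x3 uint8, red, green, blue); there is no depth.
- robot.camera_params(name): a dict with "mtx" (3x3 intrinsics, pixels), "origin" and "rotation" of the camera in the world. Camera axes: x right, y down, z forward; pixel columns grow to the right and rows downward; lengths in m; the calibration is good to about 2 mm. A picture is of the moment at which its call begins: read the wrist's pose just before it. camera_params takes no time and is no camera call; for the wrist camera it gives the pose at the moment of the call.
- robot.hand_in(): hands the job in, once; it reports no verdict.
The state is a dict: "time": time; "q": joint angles; "joint_velocities": joint speeds; "joint_torque": joint torques, N m; "position": TCP position; "tool_rot": TCP orientation; "ft_force": force on the tool from outside, world axes, zero at the start; "moment": the same for the moment, N m; "grip_width": finger opening in m.
Only numpy, scipy, OpenCV 4.12 (cv2) and the standard library are available. Lean on these libraries where they do the work, as an engineer would, in place of code of your own. Each camera call takes 0.05 s, during which the arm holds its last target. There are 200 camera calls.

## Task

Draw the blue-lugged electrode plate forward by its lug until all of it is clear of the shelf's clear lip, let go of it there, then take it again across its width and lay it in the tray so that its lug end covers about a third of the red plate's length and its other end rests on the tray floor. Then lay the yellow-lugged plate on the blue one in the same way, so that the three make one straight shingled row from the end stop with all lugs at the same end and side as the red one's. Set the plates down without dropping them, leave the red plate where it is and do not disturb anything else.

Things in the scene. Friction and masses are not known exactly. Their poses are not given: they have to be found in the camera images.
- tray: fixed aluminium tray, 340 mm long (own x, pointing away from the robot) by 160 mm wide, floor 5 mm above the bench, rims at both sides and the far end 10 mm above the bench. Origin at the centre of its underside, on the bench. Black end stop, 25 mm tall, at the -x end (nearest the robot), inner face at x -160 mm. The row runs from it along +x.
- shelf: fixed plate shelf beside the tray, left or right: green base 220 (own x) x 180 x 8 mm thick; origin at the centre of its underside, on the bench; -x is the open front, towards the robot. Over x +20 to +110 mm a clear cover, underside 24 and top 30 mm above the bench, walled at sides (inner faces y +-78 mm) and rear. Base from x -110 to +20 mm is an open flat apron.
- lip_edge (a point): middle of the front lower edge (the lip, yellow strip) of the shelf's clear cover, 20 mm ahead of the shelf's origin along its +x, 24 mm above the bench
- red_plate: grey plate 120 (own x) x 60 (y) x 8 mm thick, steel face up, red lug. Origin at the centre of its underside. Lug: upright block 20 (x) x 8 mm (y) outside the -y long edge, centre at x -48, y -36 mm, 4 to 30 mm above the underside. 0.11 to 0.22 kg. Lies flat in the tray, -x end at the end stop, x along the tray's x, lug at the tray's -y side.
- blue_plate: grey plate 120 (own x) x 60 (y) x 8 mm thick, steel face up, blue lug. Origin at the centre of its underside. Lug: upright block 20 (x) x 8 mm (y) outside the -y long edge, centre at x -48, y -36 mm, 4 to 30 mm above the underside. 0.11 to 0.22 kg. Flat on the shelf's base, long side along the lip; its lug and 20 to 28 mm of its width look out from under the cover; own -y points to the front.
- yellow_plate: grey plate 120 (own x) x 60 (y) x 8 mm thick, steel face up, yellow lug. Origin at the centre of its underside. Lug: upright block 20 (x) x 8 mm (y) outside the -y long edge, centre at x -48, y -36 mm, 4 to 30 mm above the underside. 0.11 to 0.22 kg. It lies flat on a black rubber mat 4 mm thick.
- red_plate_upper (a point): middle of the -x short edge of the red plate's underside, 60 mm from its origin (the lug's end)
- red_plate_lower (a point): middle of the +x short edge of the red plate's underside, 60 mm from its origin
- red_plate_lug (a point): centre of the top of the red plate's lug, 30 mm above the plate's underside
- blue_plate_upper (a point): middle of the -x short edge of the blue plate's underside, 60 mm from its origin (the lug's end)
- blue_plate_lower (a point): middle of the +x short edge of the blue plate's underside, 60 mm from its origin
- blue_plate_lug (a point): centre of the top of the blue plate's lug, 30 mm above the plate's underside
- yellow_plate_upper (a point): middle of the -x short edge of the yellow plate's underside, 60 mm from its origin (the lug's end)
- yellow_plate_lower (a point): middle of the +x short edge of the yellow plate's underside, 60 mm from its origin
- yellow_plate_lug (a point): centre of the top of the yellow plate's lug, 30 mm above the plate's underside
- spanner_mat: steel spanner 150 mm long lying on the black mat behind the yellow plate; leave alone. Origin at its underside or foot.
- spanner_bench: steel spanner 170 mm long lying on the bench beyond the tray; leave alone. Origin at its underside or foot.
- terminal_box: little blue and clear terminal box, 45 x 70 x 24 mm, standing on top of the shelf's clear cover; leave alone. Origin at its underside or foot.
- nut_jar: clear jar with blue cap, 60 mm across, 70 mm tall; leave alone. Origin at its underside or foot.
- can: can 74 mm across, 100 mm tall left of the tray, beyond the shelf or mat; leave alone. Origin at its underside or foot.
Mind the look-alikes: they are no part of the job. What is shaped like the yellow_plate but green or turquoise is not meant. Leave any orange look-alike of the blue_plate alone.

How it is judged:
By the outcome, as a careful person would: the job done as asked, in the order asked, and still so for the second after the job is handed in, with the robot touching nothing.
It also fails if it takes over 64 s, if anything falls off the work surface, if the arm or the gripper's body presses on something with over 40 N, if the wrist force passes 120 N, or if a joint passes its speed limit or range.

## Working session

There is one attempt and no reset: what is moved stays moved. The work goes in short steps, Python scripts to look and compute and a tool call to move; the robot and the scene stay as the last step left them, time stands still between calls to the robot, and variables do not carry over. Pictures are saved under pics/ and viewed, about 8 in all and at most 12, crops included, and the job is handed in when it is done.

Besides the shell and the picture viewer there is one more tool, called after "Request:" in YAML: its name, and indented under it one key for each argument. apply_moves: Moves the arm, as the interface text tells. Its arguments: {"type":"object","properties":{"series":{"type":"array"},"newtons":{"type":"number"}},"required":["series"]}

```bash
ls; mkdir -p pics; cat > h.py <<'E'
import numpy as np, cv2
from rig import robot
from scipy.spatial.transform import Rotation as R
def shot(n,f):
    p=robot.camera_params(n); im=robot.camera(n); cv2.imwrite('pics/'+f,im[:,:,::-1]); return im,p
def ray(p,u,v,z):
    d=np.array(p['rotation'])@np.linalg.solve(np.array(p['mtx']),[u,v,1.]); o=np.array(p['origin']); return o+d*(z-o[2])/d[2]
E
python3 - <<'E'
from h import *
print(robot.get_obs())
a,p=shot('top','top0.png'); b,q=shot('scene','scene0.png'); print(p,q)
cv2.imwrite('pics/both0.png',np.vstack([cv2.resize(a,None,fx=1,fy=1)])[:,:,::-1])
E
```

```text
pics
{'time': 0.0, 'q': array([ 9.94537338e-01,  5.28480640e-01,  1.43391452e+00,  5.92487342e-06,
        1.18139154e+00, -1.78492375e-01]), 'joint_velocities': array([-0.00089437,  0.00038751, -0.00058247, -0.00227926,  0.00064148,
       -0.00012197]), 'joint_torque': array([-5.02860930e-04, -4.40052259e+01, -1.76594013e+01,  6.34587323e-02,
        5.82776265e-02, -1.86695625e-04]), 'position': array([0.24168035, 0.57562391, 0.24055881]), 'tool_rot': array([ 1.97575760e-01,  9.80287007e-01, -1.01882426e-03, -4.06781119e-04]), 'ft_force': array([0.81695457, 0.42495838, 0.35415504]), 'moment': array([ 0.03240228,  0.01400142, -0.00935831]), 'grip_width': 0.08713129920302574}
{'mtx': array([[503.20150782,   0.        , 272.680592  ],
       [  0.        , 503.20150782, 210.26887054],
       [  0.        ,   0.        ,   1.        ]]), 'origin': array([0.33421523, 0.0757185 , 1.59000087]), 'rotation': array([ 0.70789843, -0.70328941,  0.05204097, -0.03944055])} {'mtx': array([[433.59079829,   0.        , 279.58993103],
       [  0.        , 433.59079829, 214.09581245],
       [  0.        ,   0.        ,   1.        ]]), 'origin': array([1.03178896, 0.61053032, 0.90844633]), 'rotation': array([ 0.34573169,  0.87240058, -0.32220955, -0.12477112])}
```

View pics/top0.png

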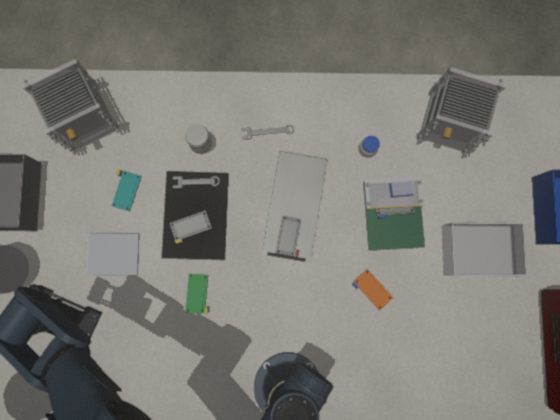

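View pics/scene0.png

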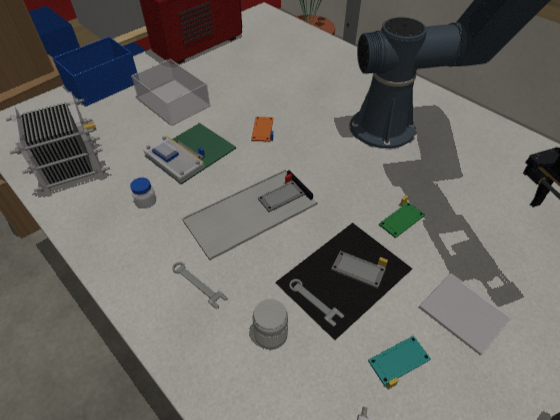

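The top view shows the tray in the centre (red lug about 296,252), the shelf on the right (blue lug about 380,215) and the mat with the yellow plate on the left (lug about 179,241). The orange, green and turquoise plates are the decoys. Next come coarse positions.

```bash
cat >> h.py <<'E'
def ray(p,u,v,z):
    d=R.from_quat(p['rotation']).as_matrix()@np.linalg.solve(np.array(p['mtx']),[u,v,1.]); o=np.array(p['origin']); return (o+d*(z-o[2])/d[2]).round(4)
def proj(p,X):
    c=R.from_quat(p['rotation']).as_matrix().T@(np.array(X)-p['origin']); c=np.array(p['mtx'])@c; return (c[:2]/c[2]).round(1)
HS={'red':[((0,150,80),(6,255,255)),((174,150,80),(180,255,255))],'blue':[((105,120,50),(130,255,255))],'yellow':[((18,120,90),(32,255,255))],'green':[((50,70,30),(85,255,255))]}
def blobs(im,col,amin=6):
    h=cv2.cvtColor(im,cv2.COLOR_RGB2HSV); m=sum(cv2.inRange(h,np.array(a),np.array(b)) for a,b in HS[col])
    c,_=cv2.findContours(m,cv2.RETR_EXTERNAL,cv2.CHAIN_APPROX_NONE)
    return [(c_,cv2.minAreaRect(c_),cv2.contourArea(c_)) for c_ in c if cv2.contourArea(c_)>=amin]
def tofrom(target,yaw=None):
    """shift (cm) in tool axes from current pose to target TCP"""
    o=robot.get_obs(); r=R.from_quat(o['tool_rot']); return (r.inv().apply(np.array(target)-o['position'])*100).round(2)
E
python3 - <<'E'
from h import *
o=robot.get_obs(); print(R.from_quat(o['tool_rot']).as_matrix().round(3))
p=robot.camera_params('top'); im=cv2.imread('pics/top0.png')[:,:,::-1].copy()
for c in HS:
    for k,r,a in blobs(im,c,4): print(c,[round(x,1) for x in (*r[0],*r[1],r[2])],a, ray(p,*r[0],.025))
for n,u,v,z in [('tray far L',279,152,.01),('tray far R',327,157,.01),('tray nearstopL',267,255,.025),('stopR',305,259,.025),('shelf nearL',369,249,.008),('shelf nearR',424,246,.008),('mat',165,172,.004)]: print(n,ray(p,u,v,z))
w=robot.camera_params('wrist'); print(w['mtx'],R.from_quat(o['tool_rot']).inv().apply(w['origin']-o['position']),(R.from_quat(o['tool_rot']).inv()*R.from_quat(w['rotation'])).as_matrix().round(3))
h=cv2.resize(im[150:270,150:440],None,fx=2.7,fy=2.7,interpolation=2); cv2.imwrite('pics/topcrop.png',h[:,:,::-1])
E
```

```text
[[-0.922  0.387 -0.001]
 [ 0.387  0.922 -0.002]
 [ 0.    -0.002 -1.   ]]
blue [381.5, 216.5, 1.0, 5.0, 90.0] 5.0 [ 0.521 -0.294  0.025]
blue [552.5, 206.5, 71.0, 13.0, 90.0] 467.5 [ 0.557  -0.8394  0.025 ]
blue [371.0, 144.0, 14.0, 14.0, 90.0] 153.5 [ 0.7546 -0.2655  0.025 ]
yellow [205.6, 309.8, 1.9, 4.1, 14.0] 4.0 [0.2304 0.2515 0.025 ]
yellow [178.6, 241.2, 1.8, 5.4, 63.4] 5.5 [0.4391 0.3396 0.025 ]
yellow [70.6, 133.2, 8.9, 6.3, 63.4] 47.5 [0.78   0.6917 0.025 ]
yellow [447.2, 132.1, 6.0, 8.9, 18.4] 42.0 [ 0.7966 -0.5126  0.025 ]
green [196.2, 293.4, 18.4, 38.7, 6.3] 642.0 [0.2797 0.2811 0.025 ]
green [394.8, 227.7, 38.6, 54.3, 86.6] 1651.0 [ 0.4859 -0.3351  0.025 ]
tray far L [0.7292 0.0287 0.01  ]
tray far R [ 0.7142 -0.1258  0.01  ]
tray nearstopL [0.3981 0.0652 0.025 ]
stopR [ 0.3864 -0.0527  0.025 ]
shelf nearL [ 0.4196 -0.2561  0.008 ]
shelf nearR [ 0.4302 -0.4307  0.008 ]
mat [0.6616 0.393  0.004 ]
[[315.15002054   0.         288.29401209]
 [  0.         315.15002054 208.05283198]
 [  0.           0.           1.        ]] [ 8.47183896e-02  8.02103854e-05 -1.44782744e-01] [[ 0.001 -0.952 -0.305]
 [ 1.     0.001 -0.   ]
 [ 0.    -0.305  0.952]]
```

View pics/topcrop.png

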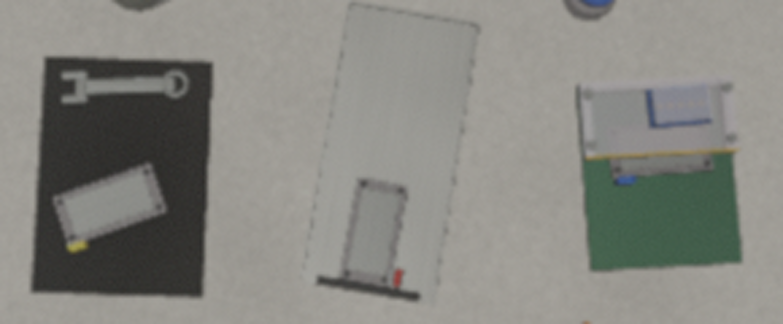

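```bash
cat >> h.py <<'E'
def pose(ang,tilt=0.):
    """tool down, tool x at world angle ang (deg), then turned by tilt (deg) about tool y"""
    a=np.radians(ang); x=[np.cos(a),np.sin(a),0]; z=[0,0,-1.]; return R.from_matrix(np.column_stack([x,np.cross(z,x),z]))*R.from_euler('y',tilt,degrees=True)
def go(t,ang,tilt=0.):
    o=robot.get_obs(); r=R.from_quat(o['tool_rot'])
    s=r.inv().apply(np.array(t)-o['position'])*100; v=np.degrees((r.inv()*pose(ang,tilt)).as_rotvec())
    print('go',s.round(2),v.round(1),'| at',o['position'].round(4),'t',round(o['time'],2),'F',o['ft_force'].round(1),'w',round(o['grip_width'],4))
E
python3 - <<'E'
from h import *
go([.47,-.04,.2],174)
E
```

```text
go [-44.89 -47.91   4.15] [ -0.1  -0.  -16.8] | at [0.2418 0.5757 0.2407] t 0.1 F [ 0.1 -0.8  1.2] w 0.0869
```

Request:
apply_moves:
  series:
    - [-13, -14, 0, 0, 0, 0, 1]
    - [-13, -14, 0, 0, 0, 0, 1]
    - [-13, -14, 0, 0, 0, 0, 1]
    - [-13, -14, 0, 0, 0, 0, 1]
    - [-13, -14, 0, 0, 0, 0, 1]

```text
time: 0.52
position: [0.3076, 0.3931, 0.241]
tool_rot: [0.198, 0.98, -0.002, -0.0]
ft_force: [0.1, -0.1, 0.6]
grip_width: 0.087
```

Request:
apply_moves:
  series:
    - [-13, -14, 0, 0, 0, 0, 1]
    - [-13, -14, 0, 0, 0, 0, 1]
    - [-13, -14, 0, 0, 0, 0, 1]
    - [-13, -14, 0, 0, 0, 0, 1]
    - [-13, -14, 0, 0, 0, 0, 1]

```text
time: 0.93
position: [0.3738, 0.2142, 0.2414]
tool_rot: [0.198, 0.98, -0.001, 0.0]
ft_force: [-0.2, 0.3, 0.2]
grip_width: 0.0871
```

Request:
apply_moves:
  series:
    - [-13, -14, 0, 0, 0, 0, 1]
    - [-13, -14, 0, 0, 0, 0, 1]
    - [-13, -14, 0, 0, 0, 0, 1]
    - [-13, -14, 0, 0, 0, 0, 1]
    - [-13, -14, 0, 0, 0, 0, 1]

```text
time: 1.35
position: [0.4404, 0.0343, 0.2416]
tool_rot: [0.199, 0.98, -0.0, 0.001]
ft_force: [0.7, 0.2, 0.5]
grip_width: 0.0868
```

Request:
apply_moves:
  series:
    - [-6, -6, 4, 0, 0, -17, 1]
    - [-6, -6, 4, 0, 0, -17, 1]
    - [-6, -6, 4, 0, 0, -17, 1]
    - [-6, -6, 4, 0, 0, -17, 1]
    - [-6, -6, 4, 0, 0, -17, 1]

```text
time: 1.77
position: [0.4705, -0.041, 0.2008]
tool_rot: [0.052, 0.999, 0.001, -0.001]
ft_force: [-0.7, 0.0, 0.2]
grip_width: 0.0868
```

```bash
python3 - <<'E'
from h import *
go([.47,-.04,.2],174)
shot('wrist','w1.png'); import pickle; pickle.dump(robot.camera_params('wrist'),open('w1.pkl','wb'))
go([.44,-.30,.2],180)
E
```

```text
go [0.06 0.1  0.08] [ 0.1 -0.1  0. ] | at [ 0.4705 -0.041   0.2008] t 1.77 F [-0.7  0.   0.2] w 0.0868
go [  0.33 -26.16   0.1 ] [ 0.1 -0.1 -5.9] | at [ 0.4702 -0.0402  0.2013] t 1.82 F [-0.4 -0.2 -2. ] w 0.0873
```

View pics/w1.png

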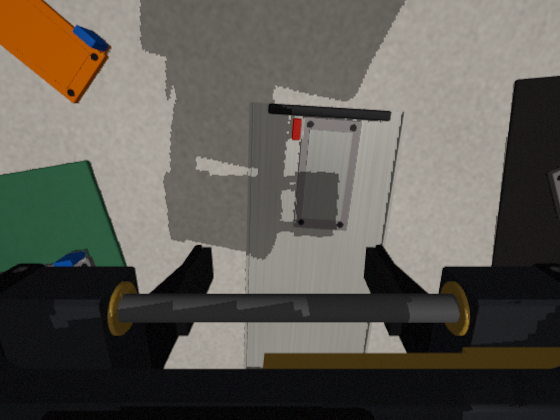

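The red plate's corners lie at about (302,119), (360,122), (346,230) and (293,228), its lug at (297,128), and the stop runs from (270,108) to (390,116).

```bash
python3 - <<'E'
from h import *
import pickle; p=pickle.load(open('w1.pkl','rb'))
im=cv2.imread('pics/w1.png')[:,:,::-1].copy()
for c,r,a in blobs(im,'red',10): print('red',r,a,ray(p,*r[0],.035))
g=cv2.cvtColor(im,cv2.COLOR_RGB2GRAY)[105:245,280:375]
# rough corners -> world
for n,u,v,z in [('c1',302,119,.013),('c2',360,122,.013),('c3',346,230,.013),('c4',293,228,.013),('s1',270,111,.025),('s2',390,119,.025),('trR1',402,113,.01),('trR2',381,260,.01),('trL1',251,104,.01),('trL2',247,365,.01)]: print(n,ray(p,u,v,z))
cv2.imwrite('pics/c1.png',cv2.resize(im[95:245,235:415],None,fx=4,fy=4,interpolation=2)[:,:,::-1])
E
```

```text
red ((296.0296936035156, 128.70297241210938), (7.960297584533691, 21.09478759765625), 5.710593223571777) 142.0 [ 0.406  -0.0259  0.035 ]
c1 [ 0.3985 -0.0186  0.013 ]
c2 [0.4075 0.0401 0.013 ]
c3 [0.5244 0.0203 0.013 ]
c4 [ 0.5158 -0.0393  0.013 ]
s1 [ 0.3874 -0.0494  0.025 ]
s2 [0.4069 0.0669 0.025 ]
trR1 [0.4032 0.0837 0.01  ]
trR2 [0.5679 0.0602 0.01  ]
trL1 [ 0.3788 -0.0686  0.01  ]
trL2 [ 0.705  -0.1192  0.01  ]
```

Request:
apply_moves:
  series:
    - [0, -20, 0, 0, 0, 0, 1]
    - [0, -20, 0, 0, 0, 0, 1]
    - [0, -20, 0, 0, 0, 0, 1]
    - [0, -20, 0, 0, 0, 0, 1]
    - [0, -20, 0, 0, 0, 0, 1]

```text
time: 2.23
position: [0.4508, -0.2406, 0.2025]
tool_rot: [0.05, 0.999, -0.001, 0.001]
ft_force: [0.9, 0.4, 0.1]
grip_width: 0.0872
```

Request:
apply_moves:
  series:
    - [2, -6, 4, 0, 0, -6, 1]
    - [2, -6, 4, 0, 0, -6, 1]
    - [2, -6, 4, 0, 0, -6, 1]
    - [2, -6, 4, 0, 0, -6, 1]
    - [2, -6, 4, 0, 0, -6, 1]

```text
time: 2.65
position: [0.4252, -0.2956, 0.1621]
tool_rot: [-0.002, 1.0, 0.0, 0.0]
ft_force: [0.4, -0.5, -0.2]
grip_width: 0.0871
```

```bash
python3 - <<'E'
from h import *
import pickle
p=robot.camera_params('wrist');im,_=shot('wrist','w2.png'); pickle.dump(p,open('w2.pkl','wb'))
for c,r,a in blobs(im,'blue',10): print('blue',r,a,ray(p,*r[0],.038))
go([.5,-.30,.1],180)
E
```

```text
blue ((230.47669982910156, 353.9849853515625), (15.028989791870117, 67.1612777709961), 89.11859893798828) 572.0 [ 0.588  -0.3554  0.038 ]
blue ((291.5, 288.0), (10.0, 19.0), 90.0) 163.0 [ 0.5084 -0.2919  0.038 ]
blue ((395.0, 65.0), (25.10948944091797, 17.437145233154297), 54.462318420410156) 388.0 [ 0.3087 -0.2125  0.038 ]
go [-7.45 -0.49  6.24] [0.  0.  0.3] | at [ 0.4255 -0.2955  0.1624] t 2.7 F [ 0.7 -0.6  0.3] w 0.087
```

View pics/w2.png

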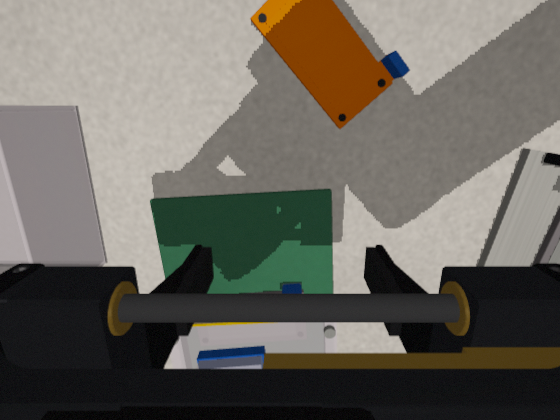

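View pics/c1.png

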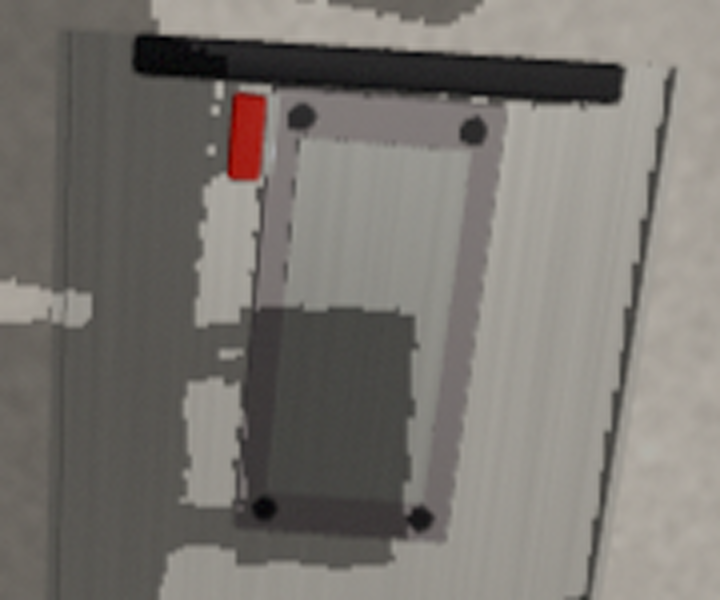

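```bash
python3 - <<'E'
from h import *
import pickle
p=pickle.load(open('w1.pkl','rb'))
c=np.array([ray(p,u,v,.013) for u,v in [(304.5,118.3),(361.75,120.75),(345.75,230.25),(294.25,226.25)]]);print(c,c.mean(0))
for a,b in [(0,3),(1,2),(1,0),(2,3)]: d=c[b]-c[a]; print(np.degrees(np.arctan2(d[1],d[0])),np.linalg.norm(d))
q=pickle.load(open('w2.pkl','rb'))
A=ray(q,153,199,.008);B=ray(q,331,189,.008);print(A,B,np.linalg.norm(A-B),np.degrees(np.arctan2(-(B-A)[0],(B-A)[1])))
A=ray(q,197,324,.024);B=ray(q,262,321,.024);print('lip',A,B)
go([.505,-.292,.075],183)
E
```

```text
[[ 0.3981 -0.016   0.013 ]
 [ 0.4064  0.0419  0.013 ]
 [ 0.5247  0.02    0.013 ]
 [ 0.5139 -0.0377  0.013 ]] [0.460775 0.00205  0.013   ]
-10.613680430823738 0.1178156610981749
-10.488008324872876 0.12031001620812798
-98.15780824150957 0.058491879778307686
-100.60166790352099 0.058702044257419185
[ 0.4274 -0.4289  0.008 ] [ 0.4164 -0.2537  0.008 ] 0.1755449799908844 3.592621995769071
lip [ 0.5616 -0.3922  0.024 ] [ 0.5575 -0.3227  0.024 ]
go [-7.95  0.31  8.74] [ 0.   0.  -2.7] | at [ 0.4255 -0.2955  0.1624] t 2.7 F [ 0.7 -0.6  0.3] w 0.087
```

```bash
python3 - <<'E'
from h import *
import pickle
q=pickle.load(open('w2.pkl','rb'));im=cv2.imread('pics/w2.png')[:,:,::-1].copy()
k=[c for c in blobs(im,'blue',10) if 250<c[1][0][1]<310][0][0][:,0]
print(k.min(0),k.max(0)); u0,v0=k.min(0);u1,v1=k.max(0)
print('front bottom',ray(q,u0,v0,.012),ray(q,u1,v0,.012),'front top?',ray(q,u0,v1,.038))
print(im[280:300,291].tolist())
o=robot.get_obs();print('TCP px',proj(q,o['position']))
t=cv2.imread('pics/top0.png')[:,:,::-1].copy(); pt=robot.camera_params('top')
print(ray(pt,381.5,216.5,.038)); s=cv2.imread('pics/scene0.png')[:,:,::-1].copy(); ps=robot.camera_params('scene')
for c,r,a in blobs(s,'blue',4):
  if 190<r[0][0]<210: print('scene',r,c[:,0].min(0),c[:,0].max(0),ray(ps,*r[0],.025))
E
```

```text
[282 283] [301 293]
front bottom [ 0.5186 -0.3016  0.012 ] [ 0.5185 -0.2814  0.012 ] front top? [ 0.5141 -0.3011  0.038 ]
[[58, 110, 79], [48, 95, 67], [38, 64, 48], [38, 57, 65], [20, 42, 81], [8, 39, 84], [7, 39, 83], [8, 41, 84], [10, 40, 85], [12, 41, 84], [2, 36, 82], [13, 41, 86], [12, 40, 85], [24, 37, 68], [36, 32, 33], [38, 37, 38], [38, 37, 38], [40, 40, 39], [42, 42, 43], [43, 43, 43]]
TCP px [288.2 279.1]
[ 0.5194 -0.2909  0.038 ]
scene ((200.7307891845703, 151.1538543701172), (8.825225830078125, 4.902903079986572), 78.69007110595703) [198 147] [204 155] [ 0.523 -0.292  0.025]
```

Request:
apply_moves:
  series:
    - [-9.3, 0.5, 6, 0, 0, -3.3, 0.7]
    - [-9.3, 0.5, 6, 0, 0, -3.3, 0.7]
    - [-9.3, 0.5, 6, 0, 0, -3.3, 0.7]
    - [-9.3, 0.5, 6, 0, 0, -3.3, 0.7]
    - [-9.3, 0.5, 6, 0, 0, -3.3, 0.7]

```text
time: 3.12
position: [0.5191, -0.2895, 0.1014]
tool_rot: [-0.033, 0.999, 0.0, -0.0]
ft_force: [-0.3, -0.2, -0.0]
grip_width: 0.0641
```

```bash
python3 - <<'E'
from h import *
import pickle
go([.519,-.2915,.038],183.6)
p=robot.camera_params('wrist');im,_=shot('wrist','w3.png')
for c,r,a in blobs(im,'blue',10): print('blue',r,a,c[:,0].min(0),c[:,0].max(0),ray(p,*r[0],.038))
print(proj(p,[.522,-.2915,.038]))
E
```

```text
go [ 0.02 -0.2   6.34] [ 0.  -0.   0.2] | at [ 0.5191 -0.2895  0.1014] t 3.12 F [-0.3 -0.2 -0. ] w 0.0641
blue ((243.54100036621094, 336.9508361816406), (30.238937377929688, 4.888929843902588), 84.80557250976562) 112.0 [240 322] [246 352] [ 0.6112 -0.319   0.038 ]
blue ((284.5, 230.5), (21.0, 27.0), 90.0) 510.0 [271 220] [298 241] [ 0.518  -0.2921  0.038 ]
[284.9 235.8]
```

View pics/w3.png

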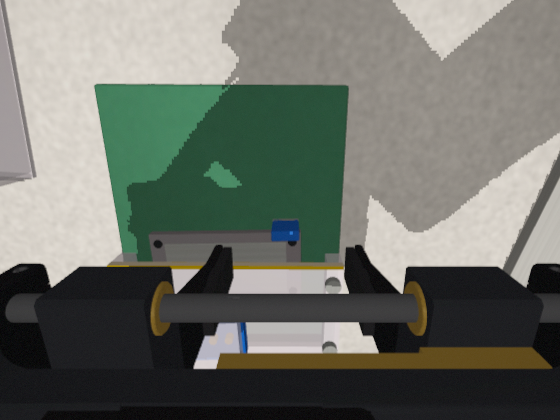

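The lug sits at about (285,231), between the fingers as predicted, so I'm descending and gripping it.

Request:
apply_moves:
  series:
    - [0, -0.2, 2.5, 0, 0, 0, 0.6]
    - [0, -0.2, 4.5, 0, 0, 0, 0.6]
    - [0, -0.2, 5.6, 0, 0, 0, 0.6]
    - [0, -0.2, 6.2, 0, 0, 0, 0.6]
    - [0, -0.2, 6.3, 0, 0, 0, 0.6]

```text
time: 3.58
position: [0.5171, -0.2935, 0.0384]
tool_rot: [-0.03, 1.0, 0.0, -0.001]
ft_force: [0.5, 0.4, -0.0]
grip_width: 0.0527
```

Request:
apply_moves:
  series:
    - [0, 0, 0, 0, 0, 0, 0]
    - [0, 0, 0, 0, 0, 0, 0]
    - [0, 0, 0, 0, 0, 0, 0]
    - [0, 0, 0, 0, 0, 0, 0]
    - [0, 0, 0, 0, 0, 0, 0]
  newtons: 25

```text
time: 4.0
position: [0.5182, -0.2942, 0.0392]
tool_rot: [-0.031, 1.0, -0.0, 0.0]
ft_force: [-0.5, 0.0, -0.5]
grip_width: 0.0266
```

```bash
python3 - <<'E'
from h import *
go([.444,-.297,.038],183.6)
E
```

```text
go [7.43 0.18 0.11] [-0.   0.  -0.1] | at [ 0.5182 -0.2942  0.0392] t 4.0 F [-0.5  0.  -0.5] w 0.0266
```

Request:
apply_moves:
  series:
    - [0, 0, 0, 0, 0, 0, 0]
    - [0, 0, 0, 0, 0, 0, 0]
    - [0, 0, 0, 0, 0, 0, 0]

```text
time: 4.25
position: [0.5178, -0.2935, 0.0389]
tool_rot: [-0.031, 1.0, 0.0, -0.0]
ft_force: [-0.8, 2.3, 5.3]
grip_width: 0.019
```

Request:
apply_moves:
  series:
    - [0.5, 0, 0, 0, 0, 0, 0]
    - [1.2, 0, 0, 0, 0, 0, 0]
    - [2, 0, 0, 0, 0, 0, 0]
    - [2.8, 0, 0, 0, 0, 0, 0]
    - [3.6, 0, 0, 0, 0, 0, 0]

```text
time: 4.67
position: [0.4817, -0.2969, 0.0389]
tool_rot: [-0.03, 1.0, -0.001, 0.001]
ft_force: [3.0, 0.4, 2.7]
grip_width: 0.0193
```

Request:
apply_moves:
  series:
    - [0.8, 0, 0, 0, 0, 0, 0]
    - [1.6, 0, 0, 0, 0, 0, 0]
    - [2.4, 0, 0, 0, 0, 0, 0]
    - [3.1, 0, 0, 0, 0, 0, 0]
    - [3.5, 0, 0, 0, 0, 0, 0]

```text
time: 5.08
position: [0.4464, -0.2987, 0.0388]
tool_rot: [-0.03, 1.0, -0.0, 0.0]
ft_force: [4.4, -0.3, 3.9]
grip_width: 0.0192
```

Request:
apply_moves:
  series:
    - [0, 0, 0, 0, 0, 0, 0.5]
    - [0, 0, 0, 0, 0, 0, 0.5]
    - [0, 0, 0, 0, 0, 0, 0.5]
    - [0, 0, 0, 0, 0, 0, 0.5]

```text
time: 5.42
position: [0.4463, -0.2974, 0.0379]
tool_rot: [-0.031, 1.0, 0.001, -0.001]
ft_force: [0.3, 0.3, 0.6]
grip_width: 0.038
```

Request:
apply_moves:
  series:
    - [0, 0, -2, 0, 0, 0, 0.6]
    - [0, 0, -5, 0, 0, 0, 1]
    - [3, 0, -9, 0, 0, 0, 1]
    - [3, 0, -10, 0, 0, 0, 1]
    - [3, 0, -10, 0, 0, 0, 1]

```text
time: 5.83
position: [0.4171, -0.3009, 0.1415]
tool_rot: [-0.03, 1.0, -0.002, 0.001]
ft_force: [0.7, 0.2, -0.2]
grip_width: 0.0692
```

```bash
python3 - <<'E'
from h import *
import pickle
p=robot.camera_params('wrist');im,_=shot('wrist','w4.png'); pickle.dump(p,open('w4.pkl','wb'))
go([.48,-.34,.1],93.6)
for c,r,a in blobs(im,'blue',10): print('blue',r,a,c[:,0].min(0),c[:,0].max(0),ray(p,*r[0],.038))
E
```

```text
go [-6.01 -4.3   4.02] [-0.   0.2 89.9] | at [ 0.4173 -0.3006  0.14  ] t 5.88 F [ 0.1 -0.6 -0.5] w 0.0731
blue ((208.0, 367.5), (1.0, 34.0), 90.0) 28.5 [191 367] [225 368] [ 0.5827 -0.3705  0.038 ]
blue ((289.5, 244.5), (19.0, 23.0), 90.0) 389.0 [278 235] [301 254] [ 0.4449 -0.2983  0.038 ]
blue ((417.0146789550781, 80.1911849975586), (28.468765258789062, 19.722335815429688), 59.03623962402344) 476.0 [402  66] [432  93] [ 0.3083 -0.2136  0.038 ]
```

View pics/w4.png

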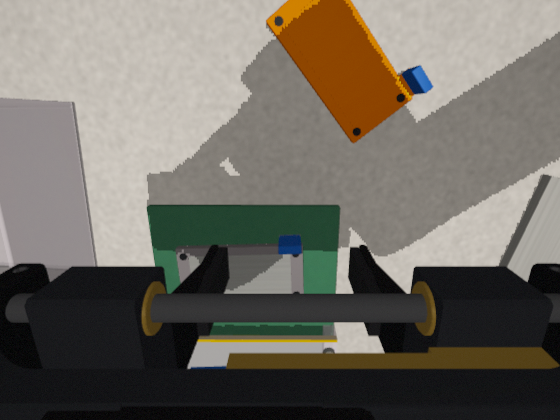

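```bash
python3 - <<'E'
from h import *
import pickle
def ang(d): return np.degrees(np.arctan2(d[1],d[0])).round(2)
p=pickle.load(open('w1.pkl','rb'))
h=np.array([ray(p,u,v,.013) for u,v in [(310.5,124.25),(353.25,127.75),(340.25,224.75),(301,222)]]);print('red holes',h.mean(0),[ (ang(h[b]-h[a]),np.linalg.norm(h[b]-h[a]).round(4)) for a,b in [(0,3),(1,2),(0,1),(3,2)]])
q=pickle.load(open('w4.pkl','rb')); im=cv2.imread('pics/w4.png'); g=cv2.cvtColor(im,6).astype(float)
P=[]
for u,v in [(183,257),(295,254),(296,294)]:
    w=np.clip(90-g[v-5:v+6,u-5:u+6],0,None); yy,xx=np.mgrid[v-5:v+6,u-5:u+6]; c=((w*xx).sum()/w.sum(),(w*yy).sum()/w.sum()); P.append(ray(q,*c,.016)); print(c,P[-1])
P=np.array(P); print(ang(P[0]-P[1]),np.linalg.norm(P[0]-P[1]),ang(P[2]-P[1]),np.linalg.norm(P[2]-P[1]),'centre',(P[0]+P[2])/2)
print('lug front',ray(q,278,235,.012),ray(q,301,235,.012))
E
```

```text
red holes [0.461  0.0018 0.013 ] [(np.float64(-10.35), np.float64(0.1068)), (np.float64(-10.16), np.float64(0.1066)), (np.float64(79.56), np.float64(0.0441)), (np.float64(79.9), np.float64(0.0445))]
(np.float64(182.90743274053807), np.float64(256.06201550387595)) [ 0.4733 -0.3978  0.016 ]
(np.float64(295.00615484288954), np.float64(252.05021056041465)) [ 0.4623 -0.292   0.016 ]
(np.float64(295.997610196495), np.float64(295.7169410515135)) [ 0.5097 -0.2878  0.016 ]
-84.06 0.10637029660577242 5.06 0.047585712141356096 centre [ 0.4915 -0.3428  0.016 ]
lug front [ 0.4477 -0.309   0.012 ] [ 0.4463 -0.2874  0.012 ]
```

Request:
apply_moves:
  series:
    - [-7, -4, 0, 0, 0, 30, 0.92]
    - [-7, -4, 0, 0, 0, 30, 0.92]
    - [-7, -4, 0, 0, 0, 30, 0.92]
    - [-7, -4, 0, 0, 0, 30, 0.92]
    - [-7, -4, 0, 0, 0, 30, 0.92]

```text
time: 6.3
position: [0.4897, -0.335, 0.1364]
tool_rot: [0.23, 0.973, 0.001, -0.001]
ft_force: [0.2, -0.1, -0.7]
grip_width: 0.08
```

Request:
apply_moves:
  series:
    - [0, 0, 0, 0, 0, 30, 0.92]
    - [0, 0, 0, 0, 0, 30, 0.92]
    - [0, 0, 0, 0, 0, 30, 0.92]
    - [0, 0, 0, 0, 0, 30, 0.92]
    - [0, 0, 0, 0, 0, 30, 0.92]

```text
time: 6.72
position: [0.4889, -0.3349, 0.1372]
tool_rot: [0.474, 0.881, 0.0, -0.001]
ft_force: [0.6, -0.8, 0.1]
grip_width: 0.0802
```

Request:
apply_moves:
  series:
    - [0, 0, 1, 0, 0, 29, 0.92]
    - [0, 0, 1, 0, 0, 29, 0.92]
    - [0, 0, 1, 0, 0, 29, 0.92]
    - [0, 0, 1, 0, 0, 29, 0.92]
    - [0, 0, 1, 0, 0, 29, 0.92]

```text
time: 7.13
position: [0.4891, -0.3352, 0.1276]
tool_rot: [0.678, 0.735, 0.0, -0.001]
ft_force: [-0.7, 0.8, 0.1]
grip_width: 0.0801
```

```bash
python3 - <<'E'
from h import *
import pickle
p=robot.camera_params('wrist');im,_=shot('wrist','w5.png'); pickle.dump(p,open('w5.pkl','wb'))
go([.49,-.3432,.03],94.5); o=robot.get_obs(); print(o['q'].round(2))
print('tips px',[proj(p,[.49+s*.03,-.3432+dy,.016]) for s in(-1,1) for dy in (.06,-.06)])
E
```

```text
go [-0.81  0.03  9.77] [-0.1 -0.1  0.3] | at [ 0.4891 -0.3353  0.1277] t 7.18 F [0.1 0.6 0.6] w 0.0801
[-0.79  0.63  1.61 -0.    0.9  -0.87]
tips px [array([258. , 146.9]), array([251.2, 278.4]), array([332., 153.]), array([316.1, 283.1])]
```

View pics/w5.png

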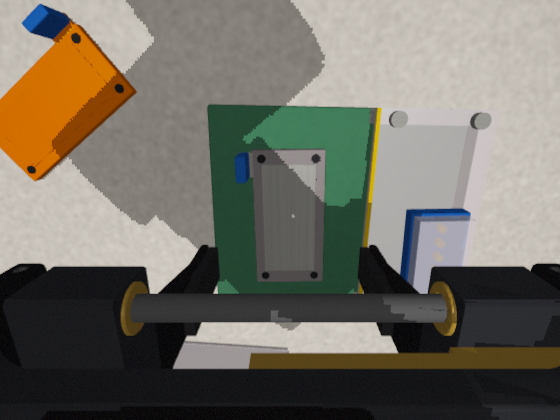

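The blue plate is fully visible and clear of the lip, with its holes at (261,159), (316,158), (314,275) and (266,275). That is 9 pictures viewed so far.

```bash
cat >> h.py <<'E'
def ang(d): return np.degrees(np.arctan2(d[1],d[0])).round(2)
def holes(im,p,guess,z,r=6):
    """dark hole centroids near guessed pixels (order: -x-y, -x+y, +x+y, +x-y) -> centre, yaw, checks"""
    g=cv2.cvtColor(im,cv2.COLOR_RGB2GRAY).astype(float); P=[]
    for u,v in guess:
        u,v=int(round(u)),int(round(v)); s=g[v-r:v+r+1,u-r:u+r+1]; w=np.clip((s.min()+np.median(s))/2-s,0,None); yy,xx=np.mgrid[v-r:v+r+1,u-r:u+r+1]
        P.append(ray(p,(w*xx).sum()/w.sum(),(w*yy).sum()/w.sum(),z))
    P=np.array(P); print('holes',P[:,:2].tolist(),'centre',P.mean(0).round(4),'yaw',[ang(P[3]-P[0]),ang(P[2]-P[1]),ang(P[1]-P[0])-90,ang(P[2]-P[3])-90],'len',[np.linalg.norm(P[a]-P[b]).round(4) for a,b in((0,3),(1,2),(0,1),(3,2))])
    return P
E
python3 - <<'E'
from h import *
import pickle
p=pickle.load(open('w5.pkl','rb')); im=cv2.imread('pics/w5.png')[:,:,::-1].copy()
holes(im,p,[(261,159),(316,158),(314,275),(266,275)],.016)
p=pickle.load(open('w1.pkl','rb')); im=cv2.imread('pics/w1.png')[:,:,::-1].copy()
holes(im,p,[(310.5,124.25),(353.25,127.75),(340.25,224.75),(301,222)],.013,3)
E
```

```text
holes [[0.4628, -0.2923], [0.507, -0.2884], [0.5167, -0.3946], [0.4724, -0.3986]] centre [ 0.4897 -0.3435  0.016 ] yaw [np.float64(-84.84), np.float64(-84.78), np.float64(-84.96), np.float64(-84.84)] len [np.float64(0.1067), np.float64(0.1066), np.float64(0.0444), np.float64(0.0445)]
holes [[0.4044, -0.0112], [0.4117, 0.0324], [0.5168, 0.0132], [0.509, -0.0301]] centre [0.4605 0.0011 0.013 ] yaw [np.float64(-10.24), np.float64(-10.35), np.float64(-9.5), np.float64(-10.209999999999994)] len [np.float64(0.1063), np.float64(0.1068), np.float64(0.0442), np.float64(0.044)]
```

Request:
apply_moves:
  series:
    - [-0.8, 0, 3.5, 0, 0, -0.4, 0.92]
    - [-0.8, 0, 6.5, 0, 0, -0.4, 0.92]
    - [-0.8, 0, 8.5, 0, 0, -0.4, 0.92]
    - [-0.8, 0, 9.5, 0, 0, -0.4, 0.92]
    - [-0.8, 0, 9.7, 0, 0, -0.4, 0.92]

```text
time: 7.6
position: [0.4889, -0.3426, 0.0292]
tool_rot: [0.675, 0.738, 0.0, -0.002]
ft_force: [0.3, -0.1, 0.8]
grip_width: 0.08
```

Request:
apply_moves:
  series:
    - [0, 0, 0, 0, 0, 0, 0.3]
    - [0, 0, 0, 0, 0, 0, 0.3]
    - [0, 0, 0, 0, 0, 0, 0.3]
    - [0, 0, 0, 0, 0, 0, 0.3]
    - [0, 0, 0, 0, 0, 0, 0.3]
  newtons: 30

```text
time: 8.02
position: [0.4906, -0.3444, 0.0329]
tool_rot: [0.676, 0.737, -0.0, 0.001]
ft_force: [-0.5, 0.6, 3.8]
grip_width: 0.0586
```

```bash
python3 - <<'E'
from h import *
go([.49,-.3432,.03],95.15)
E
```

```text
go [ 0.12 -0.05  0.29] [ 0.1  0.1 -0.2] | at [ 0.4906 -0.3444  0.0329] t 8.02 F [-0.5  0.6  3.8] w 0.0586
```

Request:
apply_moves:
  series:
    - [0, 0, 0, 0, 0, 0, 0.3]
    - [0, 0, 0, 0, 0, 0, 0.3]

```text
time: 8.18
position: [0.4907, -0.3444, 0.0329]
tool_rot: [0.676, 0.737, -0.0, 0.001]
ft_force: [-0.2, 0.0, 7.2]
grip_width: 0.0589
```

```bash
python3 - <<'E'
from h import *
go([.49,-.3432,.03],95.15)
E
```

```text
go [ 0.12 -0.06  0.29] [ 0.1  0.1 -0.2] | at [ 0.4907 -0.3444  0.0329] t 8.18 F [-0.2  0.   7.2] w 0.0589
```

Request:
apply_moves:
  series:
    - [0, 0, -1, 0, 0, 0, 0.3]
    - [0, 0, -3, 0, 0, 0, 0.3]
    - [0, 0, -6, 0, 0, 0, 0.3]
    - [0, 0, -9, 0, 0, 0, 0.3]
    - [0, 0, -10, 0, 0, 0, 0.3]

```text
time: 8.6
position: [0.4916, -0.3451, 0.1356]
tool_rot: [0.676, 0.737, -0.0, 0.003]
ft_force: [1.2, -0.9, -1.8]
grip_width: 0.0589
```

```bash
python3 - <<'E'
from h import *
import pickle
p=robot.camera_params('wrist');im,_=shot('wrist','w6.png'); pickle.dump(p,open('w6.pkl','wb'))
# where should holes be: plate underside .0225 below TCP
o=robot.get_obs(); yaw=np.radians(-84.85); X=np.array([np.cos(yaw),np.sin(yaw),0]);Y=np.array([-X[1],X[0],0])
for a,b in((-1,-1),(-1,1),(1,1),(1,-1)): print(proj(p,o['position']+a*.0533*X+b*.0222*Y-[0,0,.014]))
go([.49,-.3432,.13],95.15)
g=cv2.cvtColor(im,7); 
E
```

```text
[245.1 172.5]
[332.4 172.2]
[325.4 343.5]
[253.  343.8]
go [ 0.25 -0.18  0.6 ] [ 0.3  0.4 -0.2] | at [ 0.492  -0.3454  0.1361] t 8.65 F [ 1.1 -0.6 -1.6] w 0.0586
```

View pics/w6.png

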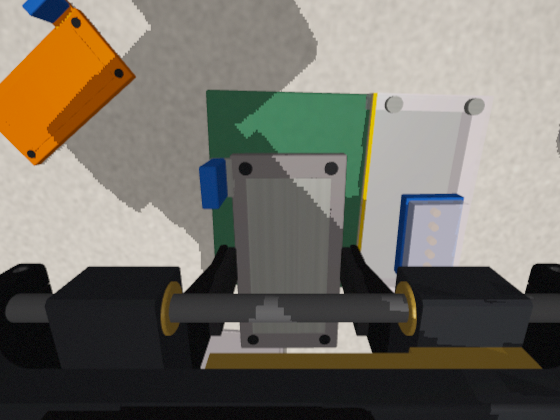

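The plate is gripped level, with its holes at (246,168), (331,168), (326,339) and (253,339). Picture count: 10.

```bash
cat >> h.py <<'E'
def red_check(im,p,c=(.4606,.0013),yaw=-10.1,z=.013,r=4):
    a=np.radians(yaw); X=np.array([np.cos(a),np.sin(a),0]);Y=np.array([-X[1],X[0],0])
    g=[proj(p,np.array([*c,z])+i*.0533*X+j*.0222*Y) for i,j in((-1,-1),(-1,1),(1,1),(1,-1))]; print('guess',np.array(g).tolist()); return holes(im,p,g,z,r)
E
python3 - <<'E'
from h import *
import pickle
p=pickle.load(open('w6.pkl','rb')); im=cv2.imread('pics/w6.png')[:,:,::-1].copy()
o=robot.get_obs()
P=holes(im,p,[(246,168),(331,168),(326,339),(253,339)],o['position'][2]-.0169,8)
r=R.from_quat(o['tool_rot']); print('centre in tool mm',(r.inv().apply(P.mean(0)-o['position'])*1000).round(1))
go([.54,-.0127,.13],95); go([.54,-.0127,.13],170)
E
```

```text
holes [[0.4646, -0.2928], [0.5086, -0.2889], [0.5184, -0.3958], [0.474, -0.3997]] centre [ 0.4914 -0.3443  0.1192] yaw [np.float64(-84.97), np.float64(-84.76), np.float64(-84.93), np.float64(-84.98)] len [np.float64(0.1073), np.float64(0.1073), np.float64(0.0442), np.float64(0.0446)]
centre in tool mm [ 1.3 -0.6 16.9]
go [32.74  7.63  0.44] [ 0.3  0.4 -0.1] | at [ 0.492  -0.3454  0.1361] t 8.65 F [ 1.1 -0.6 -1.6] w 0.0586
go [32.74  7.63  0.44] [  0.    0.5 -75.1] | at [ 0.492  -0.3454  0.1361] t 8.65 F [ 1.1 -0.6 -1.6] w 0.0586
```

Request:
apply_moves:
  series:
    - [4, 1, 0, 0, 0, 0, 0.3]
    - [8, 2, 0, 0, 0, 0, 0.3]
    - [12, 3, 0, 0, 0, 0, 0.3]
    - [16, 3.8, 0, 0, 0, 0, 0.3]
    - [16.4, 3.8, 0, 0, 0, 0, 0.3]

```text
time: 9.07
position: [0.5113, -0.1693, 0.1297]
tool_rot: [0.674, 0.738, 0.0, -0.005]
ft_force: [0.2, 0.5, -1.4]
grip_width: 0.0585
```

Request:
apply_moves:
  series:
    - [4, 1, 0, 0, 0, 0, 0.3]
    - [8, 2, 0, 0, 0, 0, 0.3]
    - [12, 3, 0, 0, 0, 0, 0.3]
    - [16, 3.8, 0, 0, 0, 0, 0.3]
    - [16.4, 3.8, 0, 0, 0, 0, 0.3]

```text
time: 9.48
position: [0.5362, -0.0041, 0.1302]
tool_rot: [0.674, 0.739, 0.0, -0.002]
ft_force: [-0.6, 0.2, -1.9]
grip_width: 0.0592
```

Request:
apply_moves:
  series:
    - [0, 0, 0, 0, 0, -6, 0.3]
    - [0, 0, 0, 0, 0, -12, 0.3]
    - [0, 0, 0, 0, 0, -18, 0.3]
    - [0, 0, 0, 0, 0, -24, 0.3]
    - [0, 0, 0, 0, 0, -30, 0.3]

```text
time: 9.9
position: [0.5368, -0.0106, 0.1303]
tool_rot: [0.46, 0.888, -0.0, -0.001]
ft_force: [0.4, 0.2, -1.8]
grip_width: 0.0584
```

Request:
apply_moves:
  series:
    - [0, 0, 0, 0, 0, -6, 0.3]
    - [0, 0, 0, 0, 0, -12, 0.3]
    - [0, 0, 0, 0, 0, -18, 0.3]
    - [0, 0, 0, 0, 0, -24, 0.3]
    - [0, 0, 0, 0, 0, -30, 0.3]

```text
time: 10.32
position: [0.5368, -0.0108, 0.1303]
tool_rot: [0.215, 0.977, -0.0, -0.001]
ft_force: [0.2, 1.0, -3.3]
grip_width: 0.0586
```

Request:
apply_moves:
  series:
    - [0, 0, 0, 0, 0, -6, 0.3]
    - [0, 0, 0, 0, 0, -12, 0.3]
    - [0, 0, 0, 0, 0, -15, 0.3]
    - [0, 0, 0, 0, 0, -15, 0.3]

```text
time: 10.65
position: [0.5368, -0.0108, 0.1303]
tool_rot: [0.088, 0.996, 0.0, -0.001]
ft_force: [0.2, 0.4, -2.3]
grip_width: 0.0588
```

```bash
python3 - <<'E'
from h import *
import pickle
p=robot.camera_params('wrist');im,_=shot('wrist','w7.png'); pickle.dump(p,open('w7.pkl','wb'))
go([.5394,-.0127,.13],169.9)
red_check(im,p)
for c,r,a in blobs(im,'red',10): print('red',r,a,ray(p,*r[0],.03))
E
```

```text
go [-0.28 -0.15  0.05] [ 0.  -0.1 -0.1] | at [ 0.5369 -0.0108  0.1305] t 10.7 F [-0.  -1.1 -2.3] w 0.0588
guess [[256.9, 43.3], [316.1, 43.4], [312.6, 182.5], [260.4, 182.4]]
holes [[0.4052, -0.011], [0.4116, 0.031], [0.5154, 0.012], [0.5053, -0.0299]] centre [0.4594 0.0005 0.013 ] yaw [np.float64(-10.69), np.float64(-10.37), np.float64(-8.659999999999997), np.float64(-13.549999999999997)] len [np.float64(0.1019), np.float64(0.1055), np.float64(0.0425), np.float64(0.0431)]
red ((232.5, 46.0), (34.0, 11.0), 90.0) 325.5 [ 0.4062 -0.0274  0.03  ]
```

```bash
python3 - <<'E'
from h import *
go([.5429,-.0137,.055],169.8,5.7)
E
```

```text
go [-0.65 -0.19  7.55] [0.  5.6 0. ] | at [ 0.5369 -0.0108  0.1305] t 10.7 F [-0.  -1.1 -2.3] w 0.0588
```

Request:
apply_moves:
  series:
    - [-0.3, -0.2, 2.5, 0, 2, 0, 0.3]
    - [-0.6, -0.2, 5, 0, 4, 0, 0.3]
    - [-0.65, -0.2, 7, 0, 5.6, 0, 0.3]
    - [-0.65, -0.2, 7.5, 0, 5.6, 0, 0.3]
    - [-0.65, -0.2, 7.5, 0, 5.6, 0, 0.3]

```text
time: 11.12
position: [0.5425, -0.0135, 0.0546]
tool_rot: [0.088, 0.995, 0.005, -0.051]
ft_force: [-0.0, 1.0, -2.7]
grip_width: 0.0588
```

```bash
python3 - <<'E'
from h import *
go([.5429,-.0137,.037],169.8,5.7)
E
```

```text
go [-0.22 -0.01  1.74] [ 0.  -0.1  0. ] | at [ 0.5425 -0.0135  0.0546] t 11.12 F [-0.   1.  -2.7] w 0.0588
```

Request:
apply_moves:
  series:
    - [-0.1, 0, 0.6, 0, 0, 0, 0.3]
    - [-0.2, 0, 1.2, 0, 0, 0, 0.3]
    - [-0.2, 0, 1.5, 0, 0, 0, 0.3]
    - [-0.2, 0, 1.6, 0, 0, 0, 0.3]
    - [-0.2, 0, 1.6, 0, 0, 0, 0.3]

```text
time: 11.53
position: [0.5441, -0.0136, 0.0407]
tool_rot: [0.088, 0.995, 0.004, -0.049]
ft_force: [-0.4, -0.8, -0.8]
grip_width: 0.0589
```

Request:
apply_moves:
  series:
    - [0, 0, 0.1, 0, 0, 0, 0.3]
    - [0, 0, 0.1, 0, 0, 0, 0.3]

```text
time: 11.7
position: [0.5443, -0.0136, 0.0397]
tool_rot: [0.088, 0.995, 0.004, -0.048]
ft_force: [0.6, -0.5, -2.7]
grip_width: 0.059
```

Request:
apply_moves:
  series:
    - [0, 0, 0.1, 0, 0, 0, 0.3]
    - [0, 0, 0.1, 0, 0, 0, 0.3]

```text
time: 11.87
position: [0.5441, -0.0136, 0.0385]
tool_rot: [0.088, 0.995, 0.004, -0.049]
ft_force: [-0.9, -0.3, -2.2]
grip_width: 0.0582
```

Request:
apply_moves:
  series:
    - [0.1, 0, 0.1, 0, 0, 0, 0.3]
    - [0.1, 0, 0.1, 0, 0.4, 0, 0.3]

```text
time: 12.03
position: [0.5423, -0.0132, 0.0375]
tool_rot: [0.088, 0.995, 0.005, -0.053]
ft_force: [-0.1, -0.2, -1.9]
grip_width: 0.0584
```

Request:
apply_moves:
  series:
    - [0, 0, 0.1, 0, 0, 0, 0.3]
    - [0, 0, 0.1, 0, 0, 0, 0.3]

```text
time: 12.2
position: [0.5429, -0.0134, 0.0364]
tool_rot: [0.088, 0.995, 0.005, -0.052]
ft_force: [0.1, 0.3, -1.8]
grip_width: 0.0587
```

Request:
apply_moves:
  series:
    - [0, 0, 0.1, 0, 0, 0, 0.3]
    - [0, 0, 0.1, 0, 0, 0, 0.3]

```text
time: 12.37
position: [0.5429, -0.0134, 0.0357]
tool_rot: [0.088, 0.995, 0.005, -0.052]
ft_force: [0.8, -0.8, -1.3]
grip_width: 0.059
```

Request:
apply_moves:
  series:
    - [0, 0, 0.05, 0, 0, 0, 0.3]
    - [0, 0, 0.05, 0, 0, 0, 0.3]

```text
time: 12.53
position: [0.5429, -0.0134, 0.0356]
tool_rot: [0.088, 0.995, 0.005, -0.052]
ft_force: [-0.6, -0.9, 4.0]
grip_width: 0.0586
```

Request:
apply_moves:
  series:
    - [0, 0, 0.05, 0, 0, 0, 0.3]
    - [0, 0, 0.05, 0, 0, 0, 0.3]

```text
time: 12.7
position: [0.5429, -0.0134, 0.0355]
tool_rot: [0.088, 0.995, 0.005, -0.052]
ft_force: [-1.2, -0.4, 7.4]
grip_width: 0.0586
```

Request:
apply_moves:
  series:
    - [0, 0, 0.05, 0, 0, 0, 0.3]
    - [0, 0, 0.05, 0, 0, 0, 0.3]

```text
time: 12.87
position: [0.543, -0.0134, 0.0355]
tool_rot: [0.088, 0.995, 0.005, -0.052]
ft_force: [-2.2, -0.2, 10.4]
grip_width: 0.0585
```

Contact came at TCP z 0.0355, as predicted. Releasing and lifting.

Request:
apply_moves:
  series:
    - [0, 0, -0.1, 0, 0, 0, 0.9]
    - [0, 0, -0.1, 0, 0, 0, 0.9]
    - [0, 0, -0.1, 0, 0, 0, 0.9]
    - [0, 0, -0.1, 0, 0, 0, 0.9]
    - [0, 0, -0.1, 0, 0, 0, 0.9]

```text
time: 13.28
position: [0.5426, -0.0134, 0.0347]
tool_rot: [0.088, 0.995, 0.005, -0.052]
ft_force: [-0.6, -0.4, 0.1]
grip_width: 0.0765
```

Request:
apply_moves:
  series:
    - [0, 0, -1, 0, 0, 0, 0.95]
    - [0, 0, -3, 0, 0, 0, 0.95]
    - [0, 0, -6, 0, -2, 0, 0.95]
    - [2, 0, -9, 0, -6, 0, 0.95]
    - [4, 0, -12, 0, -6, 0, 0.95]

```text
time: 13.7
position: [0.5139, -0.0082, 0.1596]
tool_rot: [0.088, 0.996, 0.0, -0.0]
ft_force: [-0.2, -0.5, -0.3]
grip_width: 0.0826
```

Request:
apply_moves:
  series:
    - [4, 0, -2, 0, 0, 0, 0.95]
    - [4, 0, -2, 0, 0, 0, 0.95]
    - [4, 0, -2, 0, 0, 0, 0.95]

```text
time: 13.95
position: [0.4748, -0.001, 0.1804]
tool_rot: [0.088, 0.996, -0.0, 0.001]
ft_force: [1.4, -0.3, -1.1]
grip_width: 0.0827
```

```bash
python3 - <<'E'
from h import *
import pickle
p=robot.camera_params('wrist');im,_=shot('wrist','w8.png'); pickle.dump(p,open('w8.pkl','wb'))
go([.47,-.01,.19],169.8)
red_check(im,p)
a=np.radians(-10.2);c=np.array([.4606,.0012])
red_check(im,p,c+.08*np.array([np.cos(a),np.sin(a)]),-10.2,.019)
E
```

```text
go [ 0.5  -0.95 -1.03] [-0.   0.1  0.1] | at [ 0.4766 -0.0016  0.1797] t 14.0 F [ 0.8 -0.4  0.4] w 0.0827
guess [[265.0, 125.5], [311.2, 125.5], [308.9, 229.1], [267.1, 229.0]]
holes [[0.4042, -0.0121], [0.4123, 0.0313], [0.5176, 0.0166], [0.5086, -0.0329]] centre [0.4607 0.0007 0.013 ] yaw [np.float64(-11.27), np.float64(-7.95), np.float64(-10.569999999999993), np.float64(-10.299999999999997)] len [np.float64(0.1065), np.float64(0.1063), np.float64(0.0441), np.float64(0.0503)]
guess [[266.1, 206.8], [309.6, 207.0], [307.4, 297.5], [267.8, 297.4]]
holes [[0.4856, -0.0264], [0.4933, 0.0181], [0.5916, -0.0001], [0.584, -0.0431]] centre [ 0.5386 -0.0129  0.019 ] yaw [np.float64(-9.63), np.float64(-10.49), np.float64(-9.819999999999993), np.float64(-10.019999999999996)] len [np.float64(0.0998), np.float64(0.1), np.float64(0.0452), np.float64(0.0437)]
```

View pics/w8.png

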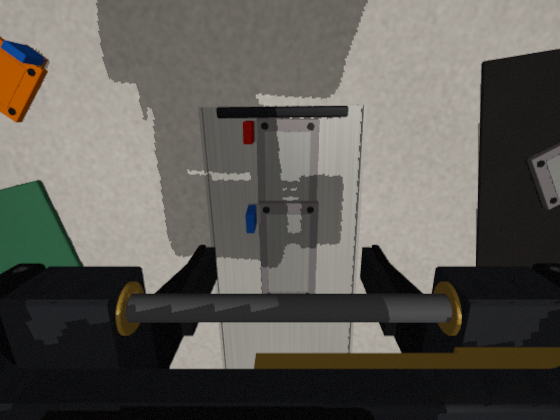

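Blue lies in line with red: red holes at (265,126) and (311,126), blue holes at (266,210) and (310,210), lugs on the same side. Picture count: 11. The yellow plate is next.

```bash
python3 - <<'E'
from h import *
import pickle
q=pickle.load(open('w8.pkl','rb')); im=cv2.imread('pics/w8.png')[:,:,::-1].copy()
g=cv2.cvtColor(im,7).astype(float)
def hc(u,v,z,r=5):
    s=g[v-r:v+r+1,u-r:u+r+1]; w=np.clip((s.min()+np.median(s))/2-s,0,None); yy,xx=np.mgrid[v-r:v+r+1,u-r:u+r+1]; return ray(q,(w*xx).sum()/w.sum(),(w*yy).sum()/w.sum(),z)
A=[hc(265,126,.013),hc(311,126,.013)];B=[hc(266,210,.0243),hc(310,210,.0243)]
print(A,B); d=(B[0]+B[1]-A[0]-A[1])/2; print('pitch',d,np.linalg.norm(d[:2]),ang(d),'yaws',ang(A[1]-A[0])-90,ang(B[1]-B[0])-90)
Y=[hc(541,163,.012,4),hc(553,201,.012,4)]; print('yellow holes?',Y,ang(Y[1]-Y[0]))
p=robot.camera_params('top')
C=np.array([ray(p,150+u/2.7,150+v/2.7,.012) for u,v in [(76,240),(54,197),(148,164),(166,211)]]); print(C,C.mean(0),ang(C[3]-C[0]),ang(C[2]-C[1]))
c=C.mean(0); go([c[0],c[1],.16],108); go([c[0],c[1],.16],169.8)
E
```

```text
[array([ 0.4042, -0.012 ,  0.013 ]), array([0.4123, 0.0314, 0.013 ])] [array([ 0.4841, -0.0257,  0.0243]), array([0.4917, 0.018 , 0.0243])]
pitch [ 0.07965 -0.01355  0.0113 ] 0.08079433767288398 -9.65 yaws -10.569999999999993 -9.870000000000005
yellow holes? [array([0.4879, 0.2521, 0.012 ]), array([0.5295, 0.2673, 0.012 ])] 20.07
[[0.4472 0.3434 0.012 ]
 [0.4971 0.3704 0.012 ]
 [0.5366 0.2622 0.012 ]
 [0.4817 0.2401 0.012 ]] [0.49065  0.304025 0.012   ] -71.53 -69.94
go [ 3.98 30.33  1.95] [ 0.1  0.1 61.9] | at [ 0.4766 -0.0016  0.1797] t 14.0 F [ 0.8 -0.4  0.4] w 0.0827
go [ 3.98 30.33  1.95] [-0.   0.1  0.1] | at [ 0.4766 -0.0016  0.1797] t 14.0 F [ 0.8 -0.4  0.4] w 0.0827
```

Request:
apply_moves:
  series:
    - [2, 15.2, 0, 0, 0, 0, 0.92]
    - [2, 15.2, 0, 0, 0, 0, 0.92]
    - [2, 15.2, 0, 0, 0, 0, 0.92]
    - [2, 15.2, 0, 0, 0, 0, 0.92]
    - [2, 15.2, 0, 0, 0, 0, 0.92]

```text
time: 14.42
position: [0.4849, 0.1561, 0.1778]
tool_rot: [0.086, 0.996, 0.001, 0.001]
ft_force: [0.0, -0.4, -1.0]
grip_width: 0.0804
```

Request:
apply_moves:
  series:
    - [2, 15.4, 2, 0, 0, 0, 0.92]
    - [2, 15.4, 2, 0, 0, 0, 0.92]
    - [2, 15.4, 2, 0, 0, 0, 0.92]
    - [2, 15.4, 2, 0, 0, 0, 0.92]
    - [2, 15.4, 2, 0, 0, 0, 0.92]

```text
time: 14.83
position: [0.4921, 0.3116, 0.1569]
tool_rot: [0.086, 0.996, 0.001, 0.001]
ft_force: [1.0, -0.1, 0.2]
grip_width: 0.08
```

Request:
apply_moves:
  series:
    - [0, 0, 0, 0, 0, 30, 0.92]
    - [0, 0, 0, 0, 0, 30, 0.92]
    - [0, 0, 0, 0, 0, 30, 0.92]
    - [0, 0, 0, 0, 0, 30, 0.92]
    - [0, 0, 0, 0, 0, 30, 0.92]

```text
time: 15.25
position: [0.4917, 0.3057, 0.1576]
tool_rot: [0.345, 0.939, -0.0, -0.0]
ft_force: [-0.6, 0.6, 0.4]
grip_width: 0.0802
```

Request:
apply_moves:
  series:
    - [0, 0, 2, 0, 0, 30, 0.92]
    - [0, 0, 2, 0, 0, 30, 0.92]
    - [0, 0, 2, 0, 0, 30, 0.92]
    - [0, 0, 2, 0, 0, 30, 0.92]
    - [0, 0, 2, 0, 0, 30, 0.92]

```text
time: 15.67
position: [0.4915, 0.3059, 0.1378]
tool_rot: [0.575, 0.818, -0.0, -0.0]
ft_force: [0.3, 0.2, 0.1]
grip_width: 0.0801
```

```bash
python3 - <<'E'
from h import *
import pickle
p=robot.camera_params('wrist');im,_=shot('wrist','w9.png'); pickle.dump(p,open('w9.pkl','wb'))
P=red_check(im,p,(.4905,.308),-70,.012,10); P=red_check(im,p,P.mean(0)[:2],-70,.012,6)
for c,r,a in blobs(im,'yellow',10): print('y',r,a,ray(p,*r[0],.034))
o=robot.get_obs(); print(o['q'].round(2)); go([*P.mean(0)[:2],.03],110)
E
```

```text
guess [[262.0, 143.0], [314.5, 142.9], [311.9, 256.9], [265.1, 257.0]]
holes [[0.4498, 0.3539], [0.4939, 0.3684], [0.5333, 0.262], [0.4872, 0.2452]] centre [0.491  0.3074 0.012 ] yaw [np.float64(-71.01), np.float64(-69.68), np.float64(-71.8), np.float64(-69.98)] len [np.float64(0.115), np.float64(0.1135), np.float64(0.0464), np.float64(0.0491)]
guess [[262.4, 143.9], [314.8, 143.8], [312.2, 257.7], [265.5, 257.8]]
holes [[0.4509, 0.35], [0.4927, 0.3653], [0.5302, 0.2638], [0.4883, 0.2492]] centre [0.4905 0.3071 0.012 ] yaw [np.float64(-69.64), np.float64(-69.72), np.float64(-69.9), np.float64(-70.78999999999999)] len [np.float64(0.1075), np.float64(0.1082), np.float64(0.0445), np.float64(0.0444)]
y ((404.0, 357.0), (20.0, 310.0), 90.0) 4674.5 [0.6477 0.2052 0.034 ]
y ((449.63116455078125, 308.30828857421875), (51.454673767089844, 12.384973526000977), 86.49646759033203) 272.5 [0.6625 0.2697 0.034 ]
y ((127.26334381103516, 308.8861999511719), (14.387904167175293, 52.09638595581055), 1.2453643083572388) 302.5 [0.3829 0.1677 0.034 ]
y ((242.5, 151.0), (28.0, 13.0), 90.0) 330.5 [0.4399 0.3423 0.034 ]
[ 0.36  0.6   1.64 -0.    0.9   0.02]
go [ 0.14 -0.04 10.8 ] [-0.  0. -0.] | at [0.4914 0.306  0.138 ] t 15.72 F [0.3 0.6 0. ] w 0.0801
```

Request:
apply_moves:
  series:
    - [0.1, 0, 4, 0, 0, 0, 0.92]
    - [0.1, 0, 7.5, 0, 0, 0, 0.92]
    - [0.1, 0, 9.7, 0, 0, 0, 0.92]
    - [0.1, 0, 10.5, 0, 0, 0, 0.92]
    - [0.1, 0, 10.6, 0, 0, 0, 0.92]

```text
time: 16.13
position: [0.4894, 0.3068, 0.0305]
tool_rot: [0.573, 0.819, -0.002, -0.001]
ft_force: [-0.1, -0.5, -0.2]
grip_width: 0.0802
```

Request:
apply_moves:
  series:
    - [0, 0, 0, 0, 0, 0, 0.92]
    - [0, 0, 0, 0, 0, 0, 0.92]

```text
time: 16.3
position: [0.4917, 0.308, 0.0339]
tool_rot: [0.574, 0.819, 0.001, 0.001]
ft_force: [-0.1, 1.4, 0.0]
grip_width: 0.0803
```

```bash
python3 - <<'E'
from h import *
go([.4905,.3071,.0305],110)
E
```

```text
go [-0.04 -0.14  0.34] [ 0.2 -0.  -0. ] | at [0.4917 0.308  0.0339] t 16.3 F [-0.1  1.4  0. ] w 0.0803
```

Request:
apply_moves:
  series:
    - [0, -0.1, 0.4, 0, 0, 0, 0.92]
    - [0, -0.1, 0.7, 0, 0, 0, 0.92]
    - [0, -0.1, 0.7, 0, 0, 0, 0.92]

```text
time: 16.55
position: [0.4896, 0.3073, 0.026]
tool_rot: [0.574, 0.819, 0.0, 0.0]
ft_force: [0.7, -0.6, 0.3]
grip_width: 0.08
```

Request:
apply_moves:
  series:
    - [0, 0, 0, 0, 0, 0, 0.3]
    - [0, 0, 0, 0, 0, 0, 0.3]
    - [0, 0, 0, 0, 0, 0, 0.3]
    - [0, 0, 0, 0, 0, 0, 0.3]
    - [0, 0, 0, 0, 0, 0, 0.3]

```text
time: 16.97
position: [0.4897, 0.3074, 0.0257]
tool_rot: [0.574, 0.819, 0.0, 0.0]
ft_force: [-0.6, 0.4, 0.4]
grip_width: 0.0592
```

Request:
apply_moves:
  series:
    - [0, 0, 0, 0, 0, 0, 0.3]
    - [0, 0, 0, 0, 0, 0, 0.3]

```text
time: 17.13
position: [0.4898, 0.3074, 0.0257]
tool_rot: [0.574, 0.819, 0.0, 0.0]
ft_force: [0.3, 0.1, 1.2]
grip_width: 0.0594
```

```bash
python3 - <<'E'
from h import *
go([.4905,.3071,.0305],110)
E
```

```text
go [-0.05  0.06 -0.48] [ 0.  -0.  -0.1] | at [0.4898 0.3074 0.0257] t 17.13 F [0.3 0.1 1.2] w 0.0594
```

Request:
apply_moves:
  series:
    - [0, 0, -1, 0, 0, 0, 0.3]
    - [0, 0, -3, 0, 0, 0, 0.3]
    - [0, 0, -6, 0, 0, 0, 0.3]
    - [0, 0, -9, 0, 0, 0, 0.3]
    - [0, 0, -11, 0, 0, 0, 0.3]

```text
time: 17.55
position: [0.4898, 0.3074, 0.1382]
tool_rot: [0.574, 0.819, 0.001, 0.001]
ft_force: [0.2, -0.9, -1.9]
grip_width: 0.059
```

Request:
apply_moves:
  series:
    - [0, 0, 0, 0, 0, -6, 0.3]
    - [0, 0, 0, 0, 0, -12, 0.3]
    - [0, 0, 0, 0, 0, -18, 0.3]
    - [0, 0, 0, 0, 0, -24, 0.3]
    - [0, 0, 0, 0, 0, -30, 0.3]

```text
time: 17.97
position: [0.4888, 0.3071, 0.136]
tool_rot: [0.34, 0.94, -0.0, -0.0]
ft_force: [0.3, 1.3, -1.4]
grip_width: 0.059
```

Request:
apply_moves:
  series:
    - [0, 0, 0, 0, 0, -6, 0.3]
    - [0, 0, 0, 0, 0, -12, 0.3]
    - [0, 0, 0, 0, 0, -18, 0.3]
    - [0, 0, 0, 0, 0, -24, 0.3]
    - [0, 0, 0, 0, 0, -30, 0.3]

```text
time: 18.38
position: [0.4888, 0.307, 0.1358]
tool_rot: [0.085, 0.996, -0.0, -0.001]
ft_force: [1.3, -0.2, -1.6]
grip_width: 0.0596
```

```bash
python3 - <<'E'
from h import *
p=robot.camera_params('wrist');im,_=shot('wrist','w10.png')
o=robot.get_obs(); r=R.from_quat(o['tool_rot']); x=r.as_matrix()[:,0]
P=red_check(im,p,(o['position']+.0013*x)[:2],ang(x)-180,o['position'][2]-.0137,8)
print('centre in tool mm',(r.inv().apply(P.mean(0)-o['position'])*1000).round(1))
go([.618,-.027,.13],169.8)
E
```

```text
guess [[244.0, 169.5], [331.4, 169.2], [324.6, 342.0], [251.9, 342.1]]
holes [[0.4325, 0.2938], [0.4398, 0.3379], [0.5454, 0.32], [0.5379, 0.2761]] centre [0.4889 0.307  0.1221] yaw [np.float64(-9.53), np.float64(-9.62), np.float64(-9.400000000000006), np.float64(-9.689999999999998)] len [np.float64(0.1069), np.float64(0.1071), np.float64(0.0447), np.float64(0.0445)]
centre in tool mm [-0.1 -0.  13.7]
go [-18.3  -30.78   0.59] [-0.  -0.1  0.6] | at [0.4888 0.307  0.1358] t 18.43 F [ 0.5  0.1 -1.1] w 0.0595
```

Request:
apply_moves:
  series:
    - [-2, -3.3, 0, 0, 0, 0, 0.3]
    - [-4.2, -7, 0, 0, 0, 0, 0.3]
    - [-6.3, -10.6, 0, 0, 0, 0, 0.3]
    - [-8.4, -14.2, 0, 0, 0, 0, 0.3]
    - [-9.2, -15.4, 0, 0, 0, 0, 0.3]

```text
time: 18.85
position: [0.5549, 0.1349, 0.136]
tool_rot: [0.091, 0.996, -0.001, 0.001]
ft_force: [0.6, -0.0, -1.5]
grip_width: 0.0596
```

Request:
apply_moves:
  series:
    - [-2, -3.3, 0, 0, 0, 0.2, 0.3]
    - [-4.2, -7, 0, 0, 0, 0.4, 0.3]
    - [-6.3, -10.6, 0, 0, 0, 0.6, 0.3]
    - [-8.4, -14.2, 0, 0, 0, 0.6, 0.3]
    - [-9.2, -15.4, 0, 0, 0, 0.6, 0.3]

```text
time: 19.27
position: [0.619, -0.034, 0.1362]
tool_rot: [0.096, 0.995, -0.001, 0.002]
ft_force: [0.5, 0.4, -1.9]
grip_width: 0.0598
```

Request:
apply_moves:
  series:
    - [0, 0, 0, 0, 3, 0, 0.3]
    - [0, 0, 0, 0, 5.7, 0, 0.3]
    - [0, 0, 0, 0, 5.7, 0, 0.3]

```text
time: 19.52
position: [0.6179, -0.0291, 0.1355]
tool_rot: [0.095, 0.994, 0.005, -0.049]
ft_force: [0.8, 0.1, -1.5]
grip_width: 0.0595
```

```bash
python3 - <<'E'
from h import *
p=robot.camera_params('wrist');im,_=shot('wrist','w11.png')
go([.6202,-.0275,.05],169.8,5.7)
P=red_check(im,p,(.5393,-.013),-10,.019,4)
a=np.radians(-10.1);X=np.array([np.cos(a),np.sin(a)]);Y=np.array([-X[1],X[0]]);c=np.array([.5393,-.013])
for s in(-1,1):
    u,v=proj(p,[*(c-.0530*X+s*.0222*Y),.0243]); print(u,v); 
g=cv2.cvtColor(im,7).astype(float)
def hc(u,v,z,r=6):
    u,v=int(u),int(v); s=g[v-r:v+r+1,u-r:u+r+1]; w=np.clip((s.min()+np.median(s))/2-s,0,None); yy,xx=np.mgrid[v-r:v+r+1,u-r:u+r+1]; return ray(p,(w*xx).sum()/w.sum(),(w*yy).sum()/w.sum(),z)
B=[hc(*proj(p,[*(c-.0522*X+s*.0222*Y),.0243]),.0243) for s in(-1,1)]; print(B,ang(B[1]-B[0])-90,np.linalg.norm(B[0]-B[1]))
E
```

```text
go [-1.12  0.15  8.47] [ 0.1  0.  -0.6] | at [ 0.6172 -0.0284  0.1354] t 19.57 F [-0.7  0.7 -0.6] w 0.0594
guess [[260.6, 59.2], [316.6, 58.3], [316.1, 191.4], [264.6, 192.1]]
holes [[0.4821, -0.0263], [0.4896, 0.0186], [0.5952, -0.0031], [0.5883, -0.0407]] centre [ 0.5388 -0.0129  0.019 ] yaw [np.float64(-7.72), np.float64(-11.61), np.float64(-9.480000000000004), np.float64(-10.400000000000006)] len [np.float64(0.1072), np.float64(0.1078), np.float64(0.0455), np.float64(0.0382)]
260.1 57.8
317.3 57.0
[array([ 0.483 , -0.0256,  0.0243]), array([0.4906, 0.0181, 0.0243])] -9.870000000000005 0.04435594661372926
```

Request:
apply_moves:
  series:
    - [-0.4, 0.1, 3, 0, 0, -0.5, 0.3]
    - [-0.8, 0.1, 6, 0, 0, -0.5, 0.3]
    - [-1, 0.1, 7.6, 0, 0, -0.5, 0.3]
    - [-1.1, 0.1, 8.2, 0, 0, -0.5, 0.3]
    - [-1.1, 0.1, 8.2, 0, 0, -0.5, 0.3]

```text
time: 19.98
position: [0.6178, -0.0267, 0.0514]
tool_rot: [0.089, 0.995, 0.005, -0.051]
ft_force: [-0.2, -0.0, -2.3]
grip_width: 0.0593
```

Request:
apply_moves:
  series:
    - [0, 0, 0, 0, 0, 0, 0.3]
    - [0, 0, 0, 0, 0, 0, 0.3]

```text
time: 20.15
position: [0.6205, -0.0276, 0.0544]
tool_rot: [0.089, 0.995, 0.005, -0.048]
ft_force: [0.0, -1.3, -1.8]
grip_width: 0.0595
```

```bash
python3 - <<'E'
from h import *
go([.6196,-.0274,.037],170,5.7)
E
```

```text
go [-0.08  0.01  1.74] [ 0.1  0.2 -0.2] | at [ 0.6205 -0.0276  0.0544] t 20.15 F [ 0.  -1.3 -1.8] w 0.0595
```

Request:
apply_moves:
  series:
    - [0, 0, 0.7, 0, 0.2, -0.2, 0.3]
    - [-0.1, 0, 1.3, 0, 0.2, -0.2, 0.3]
    - [-0.1, 0, 1.7, 0, 0.2, -0.2, 0.3]
    - [-0.1, 0, 1.7, 0, 0.2, -0.2, 0.3]
    - [-0.1, 0, 1.7, 0, 0.2, -0.2, 0.3]

```text
time: 20.57
position: [0.6186, -0.0276, 0.0355]
tool_rot: [0.087, 0.995, 0.005, -0.052]
ft_force: [0.0, 0.4, -0.9]
grip_width: 0.0593
```

Request:
apply_moves:
  series:
    - [0, 0, 0, 0, 0, 0, 0.3]
    - [0, 0, 0, 0, 0, 0, 0.3]

```text
time: 20.73
position: [0.619, -0.0277, 0.036]
tool_rot: [0.087, 0.995, 0.005, -0.051]
ft_force: [-0.4, 0.3, -0.3]
grip_width: 0.0593
```

```bash
python3 - <<'E'
from h import *
go([.6196,-.0274,.0335],170,5.7)
E
```

```text
go [-0.08  0.03  0.24] [ 0.1 -0.2  0. ] | at [ 0.619  -0.0277  0.036 ] t 20.73 F [-0.4  0.3 -0.3] w 0.0593
```

Request:
apply_moves:
  series:
    - [-0.05, 0, 0.1, 0, -0.2, 0, 0.3]
    - [-0.05, 0, 0.1, 0, -0.2, 0, 0.3]

```text
time: 20.9
position: [0.6193, -0.0277, 0.0349]
tool_rot: [0.087, 0.995, 0.005, -0.049]
ft_force: [-0.0, -0.2, -1.5]
grip_width: 0.0591
```

Request:
apply_moves:
  series:
    - [0, 0, 0.1, 0, 0, 0, 0.3]
    - [0, 0, 0.1, 0, 0, 0, 0.3]

```text
time: 21.07
position: [0.6191, -0.0276, 0.0337]
tool_rot: [0.087, 0.995, 0.005, -0.05]
ft_force: [-0.1, 0.1, -2.1]
grip_width: 0.0594
```

Request:
apply_moves:
  series:
    - [0, 0, 0.05, 0, 0, 0, 0.3]
    - [0, 0, 0.05, 0, 0, 0, 0.3]

```text
time: 21.23
position: [0.6191, -0.0276, 0.0333]
tool_rot: [0.087, 0.995, 0.005, -0.05]
ft_force: [-0.6, 0.1, -1.8]
grip_width: 0.0593
```

Request:
apply_moves:
  series:
    - [0, 0, 0.05, 0, 0, 0, 0.3]
    - [0, 0, 0.05, 0, 0, 0, 0.3]

```text
time: 21.4
position: [0.619, -0.0276, 0.0328]
tool_rot: [0.087, 0.995, 0.005, -0.05]
ft_force: [0.7, 0.8, -1.8]
grip_width: 0.0591
```

Request:
apply_moves:
  series:
    - [0, 0, 0.05, 0, 0, 0, 0.3]
    - [0, 0, 0.05, 0, 0, 0, 0.3]

```text
time: 21.57
position: [0.6191, -0.0276, 0.0326]
tool_rot: [0.087, 0.995, 0.005, -0.049]
ft_force: [-0.4, 0.1, -0.4]
grip_width: 0.0597
```

Request:
apply_moves:
  series:
    - [0, 0, 0.05, 0, 0, 0, 0.3]
    - [0, 0, 0.05, 0, 0, 0, 0.3]

```text
time: 21.73
position: [0.6191, -0.0276, 0.0326]
tool_rot: [0.087, 0.995, 0.005, -0.049]
ft_force: [-1.4, 0.4, 3.9]
grip_width: 0.059
```

Request:
apply_moves:
  series:
    - [0, 0, 0.05, 0, 0, 0, 0.3]
    - [0, 0, 0.05, 0, 0, 0, 0.3]

```text
time: 21.9
position: [0.6191, -0.0276, 0.0325]
tool_rot: [0.087, 0.995, 0.005, -0.049]
ft_force: [-1.8, 0.4, 6.3]
grip_width: 0.0594
```

Contact came at 0.0326, as predicted. Releasing, lifting and moving back for a check.

Request:
apply_moves:
  series:
    - [0, 0, 0, 0, 0, 0, 0.9]
    - [0, 0, 0, 0, 0, 0, 0.9]
    - [0, 0, 0, 0, 0, 0, 0.9]
    - [0, 0, 0, 0, 0, 0, 0.9]
    - [0, 0, 0, 0, 0, 0, 0.9]

```text
time: 22.32
position: [0.6189, -0.0276, 0.031]
tool_rot: [0.087, 0.995, 0.005, -0.05]
ft_force: [-0.2, -0.1, 0.0]
grip_width: 0.077
```

Request:
apply_moves:
  series:
    - [0, 0, -1, 0, 0, 0, 0.9]
    - [0, 0, -3, 0, 0, 0, 0.95]
    - [0, 0, -6, 0, -2, 0, 0.95]
    - [2, 0, -9, 0, -6, 0, 0.95]
    - [4, 0, -12, 0, -6, 0, 0.95]

```text
time: 22.73
position: [0.5896, -0.0225, 0.1558]
tool_rot: [0.087, 0.996, 0.0, 0.002]
ft_force: [-1.2, -0.1, 0.7]
grip_width: 0.0824
```

Request:
apply_moves:
  series:
    - [4, 0, -3, 0, 0, 0, 0.95]
    - [7, 0, -6, 0, 0, 0, 0.95]
    - [10, 0, -8, 0, 0, 0, 0.95]
    - [10, 0, -8, 0, 0, 0, 0.95]
    - [10, 0, -8, 0, 0, 0, 0.95]

```text
time: 23.15
position: [0.4918, -0.0052, 0.2366]
tool_rot: [0.087, 0.996, 0.0, 0.005]
ft_force: [1.1, -0.2, 0.3]
grip_width: 0.0825
```

```bash
cat > chk.py <<'E'
from h import *
p=robot.camera_params('wrist');im,_=shot('wrist','w12.png')
go([.47,-.01,.24],170)
g=cv2.cvtColor(im,7).astype(float)
def hc(X,z,r=5):
    u,v=[int(round(t)) for t in proj(p,X)]; s=g[v-r:v+r+1,u-r:u+r+1]; w=np.clip((s.min()+np.median(s))/2-s,0,None); yy,xx=np.mgrid[v-r:v+r+1,u-r:u+r+1]; return ray(p,(w*xx).sum()/w.sum(),(w*yy).sum()/w.sum(),z)
a=np.radians(-10.1);X=np.array([np.cos(a),np.sin(a)]);Y=np.array([-X[1],X[0]])
M=[]
for n,c,d,z in [('red',(.4606,.001),.0533,.013),('blue',(.5387,-.013),.0522,.0243),('yellow',(.6175,-.027),.0522,.0243)]:
    h=[hc([*(np.array(c)-d*X+s*.0222*Y),z],z) for s in(-1,1)]; M.append((h[0]+h[1])/2)
    print(n,h[0],h[1],'len',np.linalg.norm(h[1]-h[0]).round(4),'yaw',ang(h[1]-h[0])-90,proj(p,M[-1]))
for i in(0,1): d=M[i+1]-M[i]; print('pitch',np.linalg.norm(d[:2]),ang(d))
cv2.imwrite('pics/w12c.png',np.vstack([im[60:,120:440],])[:,:,::-1])
E
python3 chk.py
```

```text
go [ 2.19 -0.83 -0.46] [0.1 0.5 0. ] | at [ 0.4931 -0.0056  0.2356] t 23.2 F [ 1.1 -0.2 -0.7] w 0.0822
red [ 0.4041 -0.012   0.013 ] [0.4123 0.0314 0.013 ] len 0.0442 yaw -10.700000000000003 [288.3 105. ]
blue [ 0.4839 -0.0256  0.0243] [0.4915 0.0179 0.0243] len 0.0442 yaw -9.909999999999997 [288.6 178.5]
yellow [ 0.5619 -0.04    0.0243] [0.5695 0.0034 0.0243] len 0.0441 yaw -9.930000000000007 [288.  241.5]
pitch 0.08064646613460506 -9.67
pitch 0.07932718638650935 -10.5
```

View pics/w12.png

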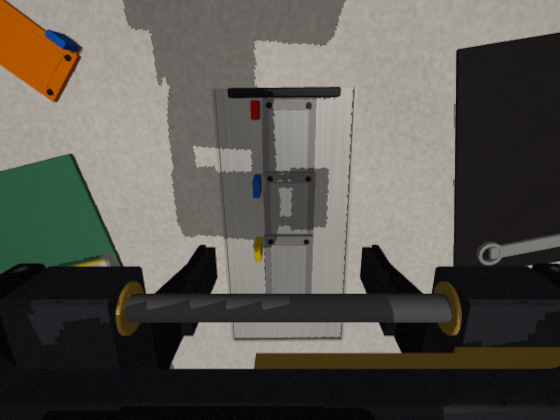

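The row is straight, with lugs at (255,109), (257,186) and (259,249), pitches of 80.6 and 79.3 mm, and yaw differences under 1°. The gripper is clear of everything, so I'm handing in.

```bash
python3 -c "
from rig import robot
print(robot.hand_in())"
```

```text
the job is handed in; nothing more can be done
None
```

I drew the blue plate forward by its lug until its rear edge was about 4 cm clear of the lip and let go of it there. I then regrasped it across its width and laid it, tilted, over the red plate. The yellow plate was laid over the blue one the same way. The job was handed in at about 23 s.

**Last checks (wrist camera):**
- **Row:** lug-end spacing is 80.6 mm from red to blue and 79.3 mm from blue to yellow, so each overlap is about 40 mm, a third of a plate. The row directions are −9.7° and −10.5°.
- **Yaw:** red reads −10.7° and the other two −9.9°. An earlier, fuller measurement of red gave about −10.2°.
- **Lugs:** all three are at the same end and side.
- **Red plate:** its lug-end holes read within about 0.5 mm of where they were before, except one about 1 mm off.
- **Set-down:** both plates touched at the predicted height. The contact reading was about 10 N for blue and 6 N for yellow before release.

**Not seen:** the wrist view hides the yellow plate's far end behind the gripper, so its rest on the tray floor is inferred from the contact height and tilt. I did not take a final top or scene picture of the other objects.

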